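Park the sprung tailstock and unload the marked sleeve

ROBOT

A 6-joint arm with a two-finger parallel gripper is mounted at the origin on the work surface. World frame = base frame: x ahead of the robot, y to its left, z up, the work surface at z = 0. Lengths are in m, angles in rad, forces in N, time in s.
With the tool pointing down it reaches from about 0.3 to 0.775 m from the base axis. Payload 14.6 kg.
Tool frame: the origin (TCP) lies midway between the tips of the shut fingers; the grasp point (between the pads) lies 19 mm behind it (ctrl.grip_depth is the z of the grasp point in the tool frame, in m); z points along the fingers, y is the line along which they close (so a half turn about z gives the same grasp; the last joint's range is limited). The gripper opens to 94 mm and grips with 3 to 60 N. Pads are 16 mm wide; open, the fingers measure 119 mm over their backs; the gripper's body (75 mm by 177 mm) begins 78 mm behind the grasp point.
Start: joints at [-1.396, 0.3, 1.521, -0, 1.321, -0.067], TCP at [0.132, -0.534, 0.205] pointing down, gripper open.
Joint ranges: [-3.03, 3.03], [-0.79, 2.21], [0.23, 2.52], [-1.04, 4.18], [0, 3.07], [-2.55, 2.55]. Speed limits (rad/s): [2.22, 2.22, 2.57, 3.14, 3.14, 3.14].

INTERFACE

Orientations are given as [roll, pitch, yaw] about the fixed x, y, z axes, in that order (R = Rz(yaw) Ry(pitch) Rx(roll)).
In Python, from station import ctrl gives the robot as it stands. The module is installed in compiled form; this text tells all that it offers.
- The arm moves only by the tool carry_out, never from a script. Its argument "commands" is a list of rows, each a list of 3 entries, a list of its own where there are three numbers: the closure, from 0 (fully open) to 1 (shut), then the shift along the tool's x, y, z in mm, then the turn, a rotation vector about the tool's x, y, z in rad. In form: [[gripper, [tx, ty, tz], [wx, wy, wz]], ...]. A call has 1 to 10 rows; each row shifts and turns the commanded pose from where the row before left it, along the tool's axes as they then stand; what a row does not reach is not made up. A row lasts 1/8 s, in which the tool goes at most 62.5 mm and 10.7 degrees, less where a joint would pass 70% of its speed; a pose out of reach is approached as far as the arm can. A call with a gripper value outside its range is refused whole. The fingers move at their own pace and stop on an object; "squeeze" is the grip in N (left out, the last holds). Time passes only in rows, so rows that do not move let the fingers close. It gives the time, the measured TCP pose, the force, the opening and the grip force at its end, in the units of the state.
- ctrl.get_obs(): the state, without advancing time (a new reading comes with each control period).
- ctrl.camera(name): name is "side" or "top"; returns a dict with "img" (420x560x3 uint8, blue, green, red), "camera_matrix" (3x3 intrinsics, pixels), "rvec" (rotation vector, rad) and "tvec" (3), from world to camera coordinates, as OpenCV has them. Camera axes: x right, y down, z forward; pixel columns grow to the right and rows downward; lengths in m; the calibration is good to about 2 mm. A picture is of the moment at which its call begins. There is no depth.
- ctrl.hand_in(): hands the job in; it is judged then, once.
Trained networks look in the newest picture that a camera, given by its name, has taken for a name from the list of things; names that differ only in an ending like _2 or _b are one class to them, and where a whole thing is asked for, a point or a joint stands for the part that bears it (a point fixed in the world has none). Each returns a list of dicts, best first, with "score" (0 to 1); they miss things now and then, are a little off and sometimes report something else, mostly with a low value. They report only what shows in the picture. A call takes as long as a camera call.
- ctrl.outline_of(thing, camera): "region" (420x560 bool, what is visible of it).
- ctrl.place_of(thing, camera): "at" ([x, y, z] in m, in world coordinates, good to about 4 mm: a listed point, or the origin of a listed thing).
The state is a dict: "time_s": time; "qpos": joint angles; "joint_vel": joint speeds; "tau": joint torques, N m; "ee_pos": TCP position; "eef_rot": TCP orientation; "force": force on the tool from outside, world axes, zero at the start; "moment": the same for the moment, N m; "grip_width": finger opening in m; "grip_force": force on a finger pad.
Only numpy, scipy, OpenCV 4.12 (cv2) and the standard library are available. Lean on these libraries where they do the work, as an engineer would, in place of code of your own. Each camera call takes 0.05 s, during which the arm holds its last target. There are 200 camera calls.

TASK

Draw the sprung tailstock back by its red handle and hook the handle into its holding notch, so that it stays back by itself when you let go. Then lift the marked sleeve out of the rotary fixture and lay it, without dropping it, in the one empty place of the blue rack (green strip). Leave the tailstock parked and do not disturb the other sleeves or anything else on the table.

Things in the scene. Friction and masses are not known exactly. Their poses are not given: they have to be found in the camera images.
- rotary: Rotary marking fixture, fixed: hole plate 150 (x) by 510 (y) by 12 mm. Origin on the table; y runs from tailstock to chuck, z up, x away from the robot at yaw 0. Spindle axis along y at x 0, 85 mm above the table. Along y: tailstock housing -185 to -75 mm (90 wide, top 115 mm above the table), sleeve -20 to 80, drive face and chuck (radius 50) 80 to 170, drive head to 300 mm (157 high).
- handle_center (a point): Centre of the red handle grip on top of the tailstock: upright block 22 (fixture x) by 18 (fixture y) by 36 mm high, from 126 to 162 mm above the table; starts at x 0, y -106 mm in the fixture's frame, axes as the fixture's. Draw it along the fixture's -y against the spring, shift it along +x into the notch, ease it back along +y, still held sideways, until it stops hooked behind a lip.
- quill (a joint): How far the sprung quill and handle are drawn back along the fixture's -y, m: 0 to 0.048; starts at 0.006, its orange tip pressed on the sleeve. Spring force towards the chuck 6.5 N at 0.006, rising 1.8 N per 10 mm; it snaps back if let go anywhere but in the notch. When parked it stays by itself at 0.016 to 0.032.
- latch (a joint): Sideways shift of the handle along the fixture's +x, m: 0 to 0.0145; a light spring (1.2 to 2.4 N) returns it. A hidden wall stops it at about 0.001 except at the notch: unseen, differently set each time, mouth middle at quill 0.026 to 0.040, open 2.5 mm either side. Inside (0.013 to 0.0145) the handle eases back 6 to 11 mm to the notch's end; hooked, latch stays near 0.013.
- sleeve_center (a point): Centre of the marked sleeve to unload: aluminium with dark bands, 36 mm diameter, 100 mm long along its y axis, 0.11 to 0.22 kg. It lies level on two V rests (32 mm either side of its middle, 12 mm wide, reaching to 7 mm below its axis), 85 mm above the table at x 0, y 30 mm in the fixture's frame. It turns freely about y.
- rack: Blue rack for finished sleeves, fixed: plate 220 (x) by 130 (y) by 10 mm, origin on the table. Three places along x, 70 mm apart (-70, 0, 70), each with two grey V rests at y -33 and 33 mm that hold a sleeve along the rack's y, its axis 45 mm above the table.
- lane_seat (a point): Where the centre of a sleeve lies when seated in the empty place of the rack, 45 mm above the table and 35 mm above the green strip that marks it. Its y axis is the direction of the sleeve; either end may point either way.
- done1_center (a point): Centre of a finished sleeve already in the rack (same size as the marked one). Leave it.
- done2_center (a point): Centre of the other finished sleeve in the rack. Leave it.
- hexkey: Bystander: hex key, 100 mm long, lying on the table between the robot and the fixture. Origin at its middle, on the table.
- glasses: Bystander: red safety glasses, 145 mm wide, 110 mm deep, 45 mm high. Origin under the lenses.
- caliper: Bystander: caliper, 210 mm long, lying flat. Origin under its middle.
- cleaner: Bystander: upright white and blue bottle, 60 mm diameter, 150 mm high. Origin under it.
- cup: Bystander: closed steel canister, 70 mm diameter, 80 mm high. Origin under it.

How it is judged:
By the outcome, as a careful person would: the job done as asked, in the order asked, and still so for the second after the job is handed in, with the robot touching nothing.
It also fails if it takes over 51 s, if anything falls off the work surface, if the arm or the gripper's body presses on something with over 40 N, if the wrist force passes 120 N, or if a joint passes its speed limit or range.

## Working session

There is one attempt and no reset: what is moved stays moved. The work goes in short steps, Python scripts to look and compute and a tool call to move; the robot and the scene stay as the last step left them, time stands still between calls to the robot, and variables do not carry over. Pictures are saved under pics/ and viewed, at most 10 in all, crops included, and the job is handed in when it is done.

Besides the shell and the picture viewer there is one more tool, called after "Call:" by a JSON object that holds its "method" and its "body". carry_out: Moves the arm, as the interface text tells. Its arguments: {"type":"object","properties":{"commands":{"type":"array","items":{"type":"array"}},"squeeze":{"type":"number"}},"required":["commands"]}

```bash
mkdir -p pics; cat > h.py <<'E'
import numpy as np, cv2
from station import ctrl
E
python3 - <<'E'
from h import *
for c in ("top","side"):
    d=ctrl.camera(c); cv2.imwrite(f"pics/{c}0.png",d["img"])
    for n in ("rotary","handle_center","sleeve_center","rack","lane_seat","done1_center","done2_center","hexkey","glasses","caliper","cleaner","cup"):
        r=ctrl.place_of(n,c)
        print(c,n,[(np.round(x["at"],3).tolist(),round(float(x["score"]),2)) for x in r[:3]])
o=ctrl.get_obs(); print(o, ctrl.grip_depth)
E
```

```text
top rotary [([0.588, 0.07, 0.004], 0.67), ([0.614, -0.035, 0.14], 0.38)]
top handle_center [([0.615, -0.036, 0.141], 0.62)]
top sleeve_center [([0.581, 0.095, 0.083], 0.9), ([0.63, -0.286, 0.045], 0.35)]
top rack [([0.561, -0.292, -0.0], 0.73)]
top lane_seat [([0.631, -0.289, 0.047], 0.55)]
top done1_center [([0.557, -0.292, 0.047], 0.89), ([0.491, -0.299, 0.043], 0.52)]
top done2_center [([0.49, -0.299, 0.043], 0.85)]
top hexkey [([0.357, -0.12, -0.0], 0.61), ([0.63, -0.287, 0.051], 0.57)]
top glasses [([0.275, 0.332, 0.0], 0.89)]
top caliper [([0.302, -0.324, 0.001], 0.57)]
top cleaner [([0.786, 0.041, -0.001], 0.64)]
top cup []
side rotary [([0.591, 0.07, 0.0], 0.55), ([0.606, -0.036, 0.147], 0.36)]
side handle_center [([0.611, -0.036, 0.146], 0.56)]
side sleeve_center [([0.581, 0.094, 0.083], 0.94)]
side rack [([0.562, -0.294, -0.003], 0.59)]
side lane_seat [([0.629, -0.284, 0.045], 0.56)]
side done1_center [([0.562, -0.292, 0.048], 0.88)]
side done2_center [([0.49, -0.294, 0.044], 0.85), ([0.784, 0.037, 0.003], 0.46)]
side hexkey [([0.354, -0.119, 0.003], 0.67), ([0.485, -0.294,
[... 296 characters left out ...]
-0.328, -0.001], 0.68)]
{'time_s': 1.3, 'qpos': array([-1.39559124e+00,  2.99929168e-01,  1.52099621e+00, -4.09888105e-06,
        1.32069177e+00, -6.65735067e-02]), 'joint_vel': array([ 0.00052499,  0.00240962,  0.00084889, -0.0012488 , -0.00058246,
        0.00098879]), 'tau': array([ 1.15717663e-03, -5.31658530e+01, -3.52915084e+01,  7.09077856e-02,
        2.12375005e-02, -2.49307220e-05]), 'ee_pos': array([ 0.13169554, -0.53399357,  0.20543118]), 'eef_rot': array([-3.14156795e+00,  2.33337893e-06,  2.41779603e-01]), 'force': array([-0.51434467, -0.72211729, -0.52708755]), 'moment': array([0.01271779, 0.04303077, 0.00889807]), 'grip_force': 0.0, 'grip_width': 0.09386804611122591} -0.0188
```

View pics/top0.png

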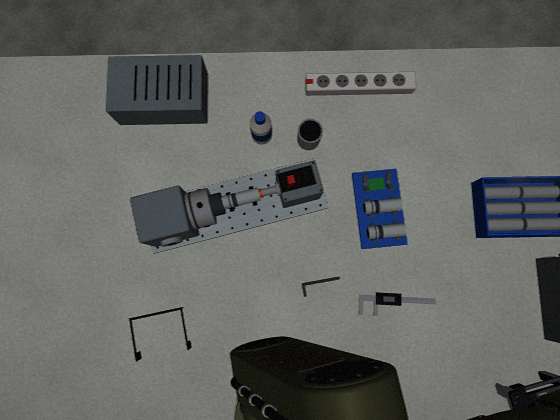

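View pics/side0.png

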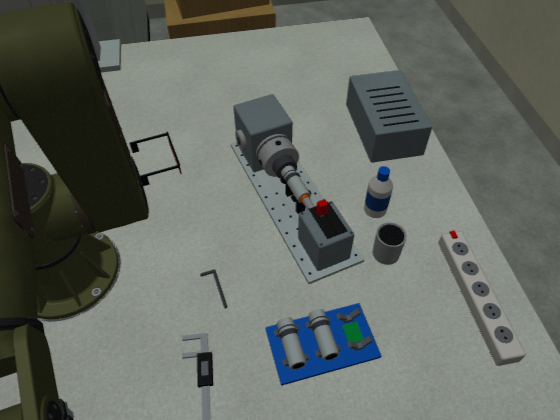

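The top picture shows the fixture yawed, its near plate edge running from (155,252) to (327,208). The red handle is at (291,180), and the rack's green lane at (376,183) is the far one. The side view agrees: handle at (322,207), empty lane at (351,332). I'll refine the yaws next.

```bash
cat >> h.py <<'E'
def ray(d,uv,z):
    R=cv2.Rodrigues(np.asarray(d["rvec"]))[0]; t=np.asarray(d["tvec"]).ravel()
    K=np.asarray(d["camera_matrix"]); v=R.T@np.linalg.inv(K)@np.array([*uv,1.]); c=-R.T@t
    return (c+v*(z-c[2])/v[2])
E
python3 - <<'E'
from h import *
d=ctrl.camera("top")
for n,z in (("rack",.01),):
    m=ctrl.outline_of(n,"top")[0]["region"].astype(np.uint8)
    c=max(cv2.findContours(m,0,1)[0],key=cv2.contourArea)[:,0]
    p=np.array([ray(d,u,z)[:2] for u in c],np.float32); print(n,cv2.minAreaRect(p))
for uv in ((155,252),(327,208),(315,160)): print(uv,ray(d,uv,.012).round(4))
hsv=cv2.cvtColor(d["img"],cv2.COLOR_BGR2HSV)
m=ctrl.outline_of("sleeve_center","top")[0]["region"].astype(np.uint8)
c=max(cv2.findContours(m,0,1)[0],key=cv2.contourArea)[:,0]
print("sleeve",cv2.minAreaRect(np.array([ray(d,u,.09)[:2] for u in c],np.float32)))
for cam in("top","side"):
    d=ctrl.camera(cam)
    for n in("handle_center","rotary","sleeve_center","lane_seat","rack"):
        r=ctrl.place_of(n,cam); print(cam,n,r and r[0]["at"].round(4) if r else r)
E
python3 - <<'E'
import cv2
i=cv2.imread('pics/top0.png')[130:270,110:420]
cv2.imwrite('pics/c.png',cv2.resize(i,(775,350),interpolation=cv2.INTER_CUBIC))
E
```

```text
rack ((0.557153582572937, -0.2902549207210541), (0.2202134132385254, 0.13122887909412384), 4.556396961212158)
(155, 252) [0.4434 0.3431 0.012 ]
(327, 208) [ 0.5591 -0.1422  0.012 ]
(315, 160) [ 0.7    -0.1126  0.012 ]
sleeve ((0.4840894341468811, -0.28595203161239624), (0.03553827852010727, 0.10639572888612747), 6.100921630859375)Traceback (most recent call last):
  File "<stdin>", line 15, in <module>
AttributeError: 'list' object has no attribute 'round'. Did you mean: 'count'?
```

View pics/c.png

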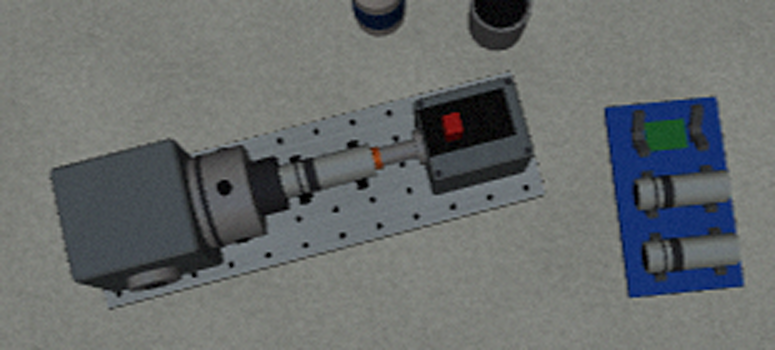

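ψ is about 0.23, the fixture origin about (0.588, 0.0675), the handle about (0.612, -0.036) and the lane about (0.629, -0.286) at yaw 0.08. Now I'll move above the handle.

Call:
{"method": "carry_out", "body": {"commands": [[0,[42,-26,-5],[0,0,0.012]],[0,[42,-26,-5],[0,0,0]],[0,[42,-26,-5],[0,0,0]],[0,[42,-26,-5],[0,0,0]],[0,[42,-26,-5],[0,0,0]],[0,[42,-26,-5],[0,0,0]],[0,[42,-26,-5],[0,0,0]],[0,[42,-26,-5],[0,0,0]],[0,[42,-26,-5],[0,0,0]],[0,[42,-26,0],[0,0,0]]]}}

```text
time_s: 2.8
ee_pos: [0.4821, -0.1835, 0.251]
eef_rot: [3.141, -0.001, 0.23]
force: [0.4, -0.5, 0.3]
grip_width: 0.0942
grip_force: 0.0
```

Call:
{"method": "carry_out", "body": {"commands": [[0.3,[42,-26,0],[0,0,0]],[0.3,[42,-26,0],[0,0,0]],[0.3,[42,-26,0],[0,0,0]],[0.3,[0,0,0],[0,0,0]],[0.3,[0,0,0],[0,0,0]]]}}

```text
time_s: 3.42
ee_pos: [0.5856, -0.0804, 0.2503]
eef_rot: [-3.142, 0.0, 0.23]
force: [-0.5, -1.2, 0.2]
grip_width: 0.0662
grip_force: 0.0
```

```bash
python3 - <<'E'
from h import *
for cam in("top","side"):
    d=ctrl.camera(cam); cv2.imwrite(f"pics/{cam}1.png",d["img"])
    for n in("handle_center","rotary"):
        r=ctrl.place_of(n,cam); print(cam,n,[(np.round(x["at"],4),round(float(x["score"]),2)) for x in r[:2]])
o=ctrl.get_obs(); print(o)
E
```

```text
top handle_center []
top rotary [(array([0.5862, 0.0718, 0.0039]), 0.63)]
side handle_center [(array([ 0.6107, -0.0351,  0.1498]), 0.47)]
side rotary [(array([ 5.911e-01,  7.390e-02, -1.000e-04]), 0.69)]
{'time_s': 3.725, 'qpos': array([-1.98872022e-01,  3.63920386e-01,  1.33155624e+00, -4.45683509e-05,
        1.44568713e+00,  1.14310150e+00]), 'joint_vel': array([ 0.00504715,  0.00233912, -0.00265494, -0.00044132,  0.00017041,
        0.00175348]), 'tau': array([-2.55566952e-02, -5.81898773e+01, -3.66174674e+01,  4.34228056e-02,
       -6.21653837e-02, -5.46303068e-03]), 'ee_pos': array([ 0.58564481, -0.08070482,  0.25075106]), 'eef_rot': array([ 3.14137452e+00, -3.71923063e-04,  2.28828398e-01]), 'force': array([ 0.17276087,  0.58677337, -0.04482811]), 'moment': array([ 0.05554857, -0.02101948, -0.02524668]), 'grip_force': 0.0, 'grip_width': 0.06557709096144067}
```

Call:
{"method": "carry_out", "body": {"commands": [[0.3,[36,-38,0],[0,0,0]],[0.3,[0,0,0],[0,0,0]],[0.3,[0,0,40],[0,0,0]],[0.3,[0,0,40],[0,0,0]],[0.3,[0,0,25],[0,0,0]],[0.3,[0,0,15],[0,0,0]],[0.3,[0,0,0],[0,0,0]]]}}

```text
time_s: 4.6
ee_pos: [0.612, -0.0353, 0.1301]
eef_rot: [-3.141, 0.001, 0.229]
force: [0.0, -0.4, 0.7]
grip_width: 0.0656
grip_force: 0.0
```

```bash
python3 - <<'E'
from h import *
d=ctrl.camera("side")
cv2.imwrite("pics/s2.png",cv2.resize(d["img"][110:290,200:440],(800,600),interpolation=cv2.INTER_CUBIC))
R=cv2.Rodrigues(np.asarray(d["rvec"]))[0]
for p in ([.612,-.0357,.144],[.612,-.0357,.162]):
  print(cv2.projectPoints(np.array([p]),np.asarray(d["rvec"]),np.asarray(d["tvec"]),np.asarray(d["camera_matrix"]),None)[0])
E
```

```text
[[[320.74880318 207.06943012]]]
[[[321.23021856 202.0258032 ]]]
```

View pics/s2.png

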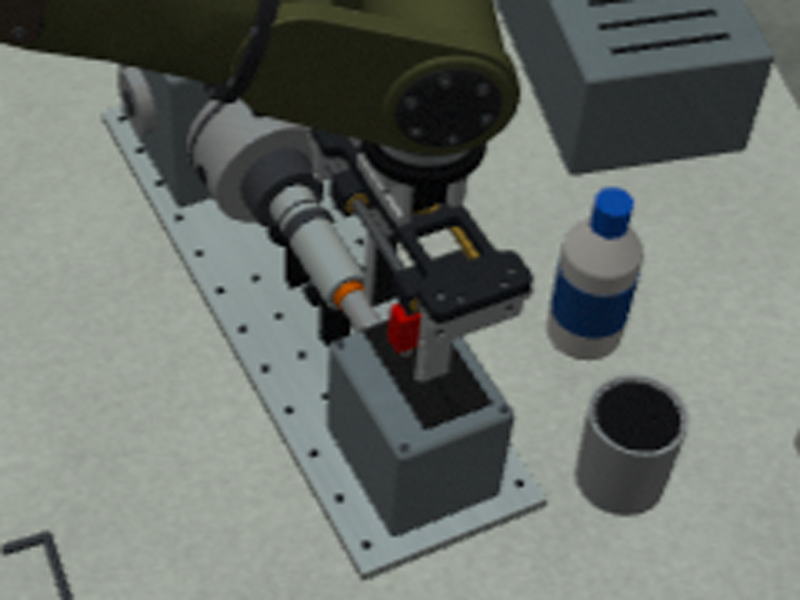

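The picture shows the handle between the fingers, at crop (403,328), and well clear. I'll close on it.

Call:
{"method": "carry_out", "body": {"commands": [[0.6,[0,0,0],[0,0,0]],[0.9,[0,0,0],[0,0,0]],[1,[0,0,0],[0,0,0]],[1,[0,0,0],[0,0,0]],[1,[0,0,0],[0,0,0]],[1,[0,0,0],[0,0,0]]], "squeeze": 25}}

```text
time_s: 5.4
ee_pos: [0.6126, -0.036, 0.1305]
eef_rot: [3.14, -0.0, 0.23]
force: [1.9, -7.9, 0.2]
grip_width: 0.0183
grip_force: 25.0
```

Call:
{"method": "carry_out", "body": {"commands": [[1,[0,4,0],[0,0,0]],[1,[0,5,0],[0,0,0]],[1,[0,5,0],[0,0,0]],[1,[0,5,0],[0,0,0]],[1,[2.5,0,0],[0,0,0]],[1,[0,0,0],[0,0,0]]], "squeeze": 40}}

```text
time_s: 6.15
ee_pos: [0.6181, -0.0521, 0.1304]
eef_rot: [-3.14, 0.003, 0.23]
force: [-9.9, 4.8, 5.3]
grip_width: 0.0176
grip_force: 40.0
```

Call:
{"method": "carry_out", "body": {"commands": [[1,[0,1.5,0],[0,0,0]],[1,[0,0,0],[0,0,0]]]}}

```text
time_s: 6.4
ee_pos: [0.6182, -0.0529, 0.1303]
eef_rot: [-3.139, 0.003, 0.231]
force: [-11.7, 9.0, 5.5]
grip_width: 0.018
grip_force: 40.0
```

Call:
{"method": "carry_out", "body": {"commands": [[1,[0,1.5,0],[0,0,0]],[1,[0,0,0],[0,0,0]]]}}

```text
time_s: 6.65
ee_pos: [0.6186, -0.0544, 0.1303]
eef_rot: [-3.139, 0.003, 0.231]
force: [-11.5, 8.1, 4.2]
grip_width: 0.0177
grip_force: 40.0
```

Call:
{"method": "carry_out", "body": {"commands": [[1,[0,1.5,0],[0,0,0]],[1,[0,0,0],[0,0,0]]]}}

```text
time_s: 6.9
ee_pos: [0.6189, -0.0558, 0.1303]
eef_rot: [-3.139, 0.003, 0.231]
force: [-12.5, 9.8, 4.5]
grip_width: 0.0181
grip_force: 40.0
```

Call:
{"method": "carry_out", "body": {"commands": [[1,[0,1.5,0],[0,0,0]],[1,[0,0,0],[0,0,0]]]}}

```text
time_s: 7.15
ee_pos: [0.6193, -0.0572, 0.1303]
eef_rot: [-3.139, 0.003, 0.231]
force: [-11.7, 9.1, 4.7]
grip_width: 0.0176
grip_force: 40.0
```

Call:
{"method": "carry_out", "body": {"commands": [[1,[0,1.5,0],[0,0,0]],[1,[0,0,0],[0,0,0]]]}}

```text
time_s: 7.4
ee_pos: [0.6198, -0.0588, 0.1303]
eef_rot: [-3.139, 0.002, 0.231]
force: [-8.8, 8.7, 4.6]
grip_width: 0.018
grip_force: 40.0
```

Call:
{"method": "carry_out", "body": {"commands": [[1,[0,1.5,0],[0,0,0]],[1,[0,0,0],[0,0,0]]]}}

```text
time_s: 7.65
ee_pos: [0.6205, -0.0602, 0.1303]
eef_rot: [-3.139, 0.001, 0.231]
force: [-5.4, 8.6, 2.6]
grip_width: 0.0178
grip_force: 40.0
```

Call:
{"method": "carry_out", "body": {"commands": [[1,[0,1.5,0],[0,0,0]],[1,[0,0,0],[0,0,0]]]}}

```text
time_s: 7.9
ee_pos: [0.6211, -0.0615, 0.1304]
eef_rot: [-3.139, 0.001, 0.231]
force: [-3.8, 10.5, 2.6]
grip_width: 0.0178
grip_force: 40.0
```

The sideways force has dropped, so the handle is at the mouth. I'll shift it in.

Call:
{"method": "carry_out", "body": {"commands": [[1,[3,0,0],[0,0,0]],[1,[3,0,0],[0,0,0]],[1,[3,0,0],[0,0,0]],[1,[2.5,0,0],[0,0,0]],[1,[0,0,0],[0,0,0]]]}}

```text
time_s: 8.52
ee_pos: [0.6323, -0.0587, 0.1303]
eef_rot: [-3.139, 0.001, 0.231]
force: [-3.5, 9.5, 2.9]
grip_width: 0.0177
grip_force: 40.0
```

Call:
{"method": "carry_out", "body": {"commands": [[1,[0.5,0,0],[0,0,0]],[1,[0,-2,0],[0,0,0]],[1,[0,-2,0],[0,0,0]],[1,[0,-2,0],[0,0,0]],[1,[0,0,0],[0,0,0]]]}}

```text
time_s: 9.15
ee_pos: [0.6314, -0.0532, 0.1304]
eef_rot: [-3.14, 0.001, 0.231]
force: [-4.4, 7.7, 1.6]
grip_width: 0.0178
grip_force: 40.0
```

Call:
{"method": "carry_out", "body": {"commands": [[1,[0,-2,0],[0,0,0]],[1,[0,0,0],[0,0,0]]]}}

```text
time_s: 9.4
ee_pos: [0.6313, -0.0529, 0.1304]
eef_rot: [3.141, 0.0, 0.23]
force: [-0.9, -3.1, 0.4]
grip_width: 0.018
grip_force: 40.0
```

Call:
{"method": "carry_out", "body": {"commands": [[1,[0,-1.5,0],[0,0,0]],[1,[0,0,0],[0,0,0]]]}}

```text
time_s: 9.65
ee_pos: [0.6313, -0.0527, 0.1305]
eef_rot: [3.139, -0.0, 0.229]
force: [2.5, -11.1, -1.7]
grip_width: 0.0179
grip_force: 40.0
```

It has stopped at the notch end with the force reversed. I'll take off the push and release gently.

Call:
{"method": "carry_out", "body": {"commands": [[1,[0,1.3,0],[0,0,0]],[1,[-0.5,0,0],[0,0,0]],[0.75,[0,0,0],[0,0,0]],[0.65,[0,0,0],[0,0,0]],[0.5,[0,0,0],[0,0,0]],[0.4,[0,0,0],[0,0,0]],[0.4,[0,0,-10],[0,0,0]],[0.4,[0,0,-40],[0,0,0]],[0.4,[0,0,-50],[0,0,0]],[0.4,[0,0,-20],[0,0,0]]]}}

```text
time_s: 10.9
ee_pos: [0.6314, -0.0525, 0.2547]
eef_rot: [3.14, -0.005, 0.23]
force: [-0.3, -0.1, -0.3]
grip_width: 0.0562
grip_force: 0.0
```

```bash
python3 - <<'E'
from h import *
d=ctrl.camera("side")
cv2.imwrite("pics/s3.png",cv2.resize(d["img"][110:290,200:440],(800,600),interpolation=cv2.INTER_CUBIC))
for n in("handle_center","sleeve_center"):
    r=ctrl.place_of(n,"side"); print(n,[(np.round(x["at"],4),round(float(x["score"]),2)) for x in r[:2]])
o=ctrl.get_obs(); print(o["ee_pos"],o["eef_rot"],o["qpos"],o["force"])
E
```

```text
handle_center [(array([ 0.6295, -0.0534,  0.1443]), 0.48)]
sleeve_center [(array([0.582 , 0.0952, 0.0835]), 0.7), (array([ 0.631 , -0.0527,  0.1486]), 0.2)]
[ 0.63099349 -0.05244208  0.25142649] [ 3.14092856e+00 -1.75124750e-03  2.29820480e-01] [-1.40762999e-01  4.62315427e-01  1.19362407e+00  1.52764348e-05
  1.48378028e+00  1.20021212e+00] [-0.31062992 -0.27602987 -0.96802051]
```

View pics/s3.png

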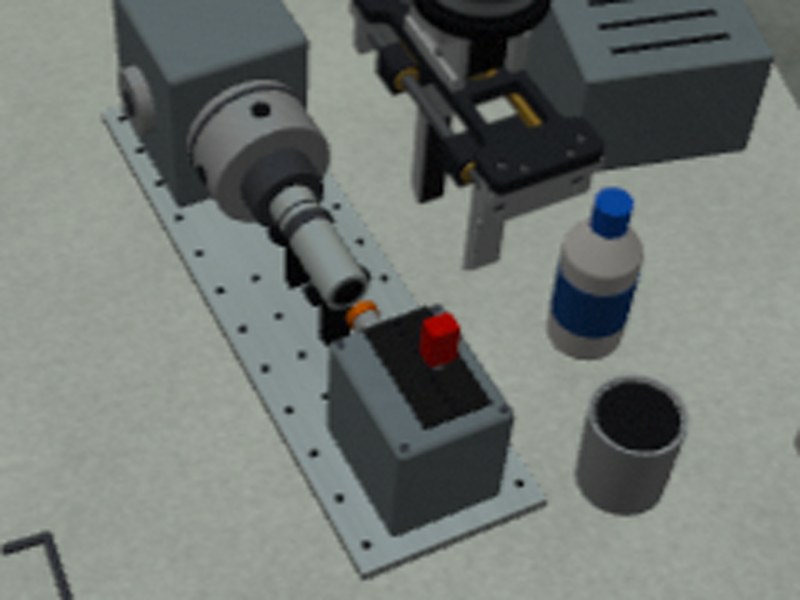

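The picture shows the handle hooked back at crop (440,340) and the orange tip clear of the sleeve. Next I'll go over the sleeve and turn the gripper across it.

Call:
{"method": "carry_out", "body": {"commands": [[0.2,[-5,-52,0],[0,0,0]],[0.2,[-5,-52,0],[0,0,0]],[0.2,[-4,-52,0],[0,0,0]],[0.2,[0,0,0],[0,0,-0.17]],[0.2,[0,0,0],[0,0,-0.17]],[0.2,[0,0,0],[0,0,-0.17]],[0.2,[0,0,0],[0,0,-0.17]],[0.2,[0,0,0],[0,0,-0.17]],[0.2,[0,0,0],[0,0,-0.17]],[0.2,[0,0,0],[0,0,-0.17]]]}}

```text
time_s: 12.3
ee_pos: [0.5812, 0.0962, 0.2489]
eef_rot: [-3.139, 0.001, 1.425]
force: [-0.4, 0.6, 0.8]
grip_width: 0.0751
grip_force: 0.0
```

Call:
{"method": "carry_out", "body": {"commands": [[0.2,[0,0,0],[0,0,-0.17]],[0.2,[0,0,0],[0,0,-0.17]],[0.2,[0,0,0],[0,0,-0.04]],[0.2,[0,0,0],[0,0,0]]]}}

```text
time_s: 12.8
ee_pos: [0.5813, 0.0962, 0.2492]
eef_rot: [-3.14, -0.0, 1.799]
force: [-0.4, 0.7, 0.8]
grip_width: 0.075
grip_force: 0.0
```

Call:
{"method": "carry_out", "body": {"commands": [[0.2,[0,0,45],[0,0,0]],[0.2,[0,0,45],[0,0,0]],[0.2,[0,0,40],[0,0,0]],[0.2,[0,0,25],[0,0,0]],[0.2,[0,0,16],[0,0,0]],[0.2,[0,0,10],[0,0,0]],[0.2,[0,0,0],[0,0,0]]]}}

```text
time_s: 13.68
ee_pos: [0.5816, 0.0963, 0.0693]
eef_rot: [-3.141, -0.0, 1.799]
force: [0.2, 0.2, 0.1]
grip_width: 0.0752
grip_force: 0.0
```

Call:
{"method": "carry_out", "body": {"commands": [[0.5,[0,0,0],[0,0,0]],[0.8,[0,0,0],[0,0,0]],[1,[0,0,0],[0,0,0]],[1,[0,0,0],[0,0,0]],[1,[0,0,0],[0,0,0]]], "squeeze": 15}}

```text
time_s: 14.3
ee_pos: [0.581, 0.0961, 0.0695]
eef_rot: [-3.14, -0.0, 1.8]
force: [-5.9, -2.0, 4.6]
grip_width: 0.0355
grip_force: 15.0
```

Call:
{"method": "carry_out", "body": {"commands": [[1,[0,-0.6,0],[0,0,0]],[1,[0,0,-1],[0,0,0]],[1,[-2,0,-2],[0,0,0]],[1,[0,0,-8],[0,0,0]],[1,[0,0,-20],[0,0,0]],[1,[0,0,0],[0,0,0]]], "squeeze": 30}}

```text
time_s: 15.05
ee_pos: [0.5824, 0.0943, 0.1021]
eef_rot: [3.139, 0.0, 1.8]
force: [0.8, 0.4, -0.9]
grip_width: 0.0357
grip_force: 30.0
```

Call:
{"method": "carry_out", "body": {"commands": [[1,[0,0,-40],[0,0,0]],[1,[0,0,-45],[0,0,0]],[1,[0,0,-45],[0,0,0]],[1,[-40,-4,-10],[0,0,0]],[1,[-48,-5,0],[0,0,0]],[1,[-48,-5,0],[0,0,0]],[1,[-48,-5,0],[0,0,0]],[1,[-48,-5,0],[0,0,0]],[1,[-48,-5,0],[0,0,0]],[1,[-48,-5,0],[0,0,0]]]}}

```text
time_s: 16.3
ee_pos: [0.6228, -0.2345, 0.2396]
eef_rot: [-3.141, -0.0, 1.8]
force: [-0.1, 0.1, -1.5]
grip_width: 0.0351
grip_force: 30.0
```

Call:
{"method": "carry_out", "body": {"commands": [[1,[-38,-5,0],[0,0,0]],[1,[-10,-1,0],[0,0,0.149]],[1,[0,0,0],[0,0,0]],[1,[0,0,0],[0,0,0]]]}}

```text
time_s: 16.8
ee_pos: [0.628, -0.2804, 0.2401]
eef_rot: [-3.141, -0.0, 1.654]
force: [-0.3, 0.3, -1.4]
grip_width: 0.0352
grip_force: 30.0
```

```bash
python3 - <<'E'
from h import *
for cam in ("top","side"):
    d=ctrl.camera(cam); cv2.imwrite(f"pics/{cam}4.png",d["img"])
    for n in("lane_seat","sleeve_center","rack","done1_center","done2_center","handle_center"):
        r=ctrl.place_of(n,cam); print(cam,n,[(np.round(x["at"],4),round(float(x["score"]),2)) for x in r[:3]])
    m=ctrl.outline_of("rack",cam)[0]["region"].astype(np.uint8)
    c=max(cv2.findContours(m,0,1)[0],key=cv2.contourArea)[:,0]
    print("rack",cv2.minAreaRect(np.array([ray(d,u,.01)[:2] for u in c],np.float32)))
    g=cv2.inRange(cv2.cvtColor(d["img"],cv2.COLOR_BGR2HSV),(45,120,40),(80,255,255))
    n,l,s,ce=cv2.connectedComponentsWithStats(g); i=1+np.argmax(s[1:,4]) if n>1 else 0
    print("green",n,s[i],ray(d,ce[i],.010))
a=cv2.imread("pics/side4.png")[260:400,240:420]; cv2.imwrite("pics/s4c.png",cv2.resize(a,(771,600),interpolation=cv2.INTER_CUBIC))
o=ctrl.get_obs(); print(o["ee_pos"],o["eef_rot"],o["force"])
E
```

```text
top lane_seat [(array([ 0.628 , -0.2866,  0.0478]), 0.38)]
top sleeve_center []
top rack []
top done1_center []
top done2_center []
top handle_center [(array([ 0.6325, -0.0534,  0.1414]), 0.67)]
rack ((0.6240224242210388, -0.2352398931980133), (0.06281781941652298, 0.11994754523038864), 57.59532165527344)
green 2 [368 178   9  11  50] [ 0.6326435  -0.27171995  0.01      ]
side lane_seat [(array([ 0.6294, -0.2848,  0.0457]), 0.74)]
side sleeve_center [(array([ 0.628 , -0.2826,  0.255 ]), 0.61)]
side rack [(array([ 0.5621, -0.2957, -0.0052]), 0.7)]
side done1_center [(array([ 0.3575, -0.1161, -0.0025]), 0.6), (array([ 0.5599, -0.2895,  0.0497]), 0.59)]
side done2_center [(array([ 0.4852, -0.2958,  0.0454]), 0.97)]
side handle_center [(array([ 0.6301, -0.0519,  0.1483]), 0.68)]
rack ((0.5587859153747559, -0.29226383566856384), (0.2205008864402771, 0.13170284032821655), 4.997184753417969)
green 2 [343 322  20  20 273] [ 0.63026579 -0.28358617  0.01      ]
[ 0.62790276 -0.28110129  0.24043008] [-3.14157508e+00 -2.40506579e-05  1.65079184e+00] [-0.17916724 -0.51847496 -1.77714273]
```

View pics/side4.png

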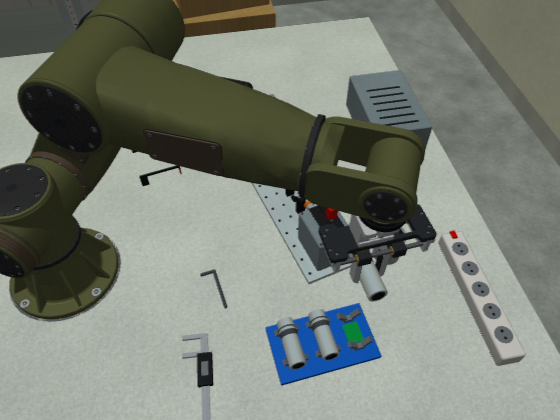

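The side view shows the held sleeve over the lane, level, with the neighbours in place at (290,343) and (324,333). I'll lower it.

Call:
{"method": "carry_out", "body": {"commands": [[1,[-4.6,0.7,0],[0,0,0]],[1,[0,0,45],[0,0,0]],[1,[0,0,45],[0,0,0]],[1,[0,0,45],[0,0,0]],[1,[0,0,30],[0,0,0]],[1,[0,0,15],[0,0,0]],[1,[0,0,0],[0,0,0]]]}}

```text
time_s: 18.48
ee_pos: [0.6289, -0.2857, 0.0601]
eef_rot: [-3.141, -0.0, 1.651]
force: [-0.3, 0.3, -1.7]
grip_width: 0.0352
grip_force: 30.0
```

```bash
python3 - <<'E'
from h import *
d=ctrl.camera("side")
a=d["img"][250:400,240:440]; cv2.imwrite("pics/s5c.png",cv2.resize(a,(800,600),interpolation=cv2.INTER_CUBIC))
o=ctrl.get_obs(); print(o["ee_pos"],o["eef_rot"],o["force"])
E
```

```text
[ 0.62936421 -0.28589925  0.06134659] [3.14074988e+00 4.89578010e-04 1.65071364e+00] [ 1.08573592 -0.14373753 -0.30306922]
```

View pics/s5c.png

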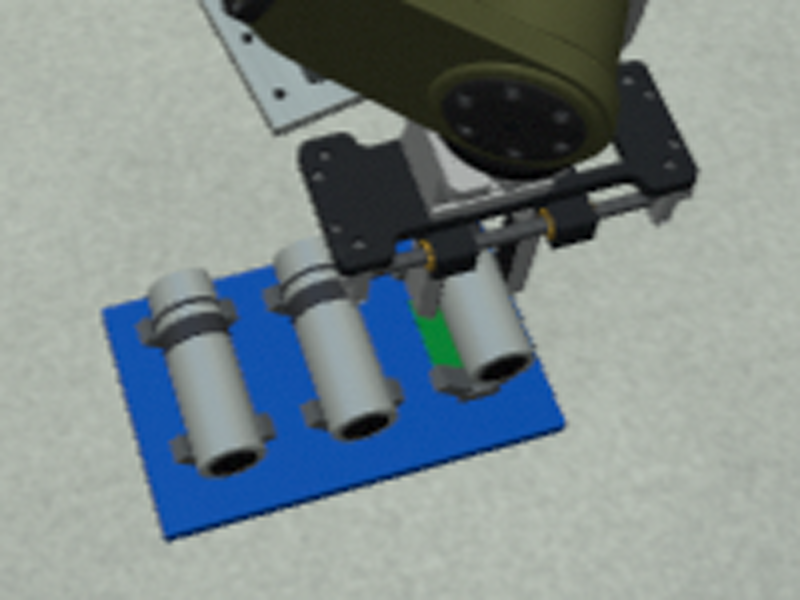

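The sleeve hangs parallel over the lane rests, near end at crop (500,365). I'll lower it in small steps until it touches.

Call:
{"method": "carry_out", "body": {"commands": [[1,[0,0,12],[0,0,0]],[1,[0,0,10],[0,0,0]],[1,[0,0,3],[0,0,0]],[1,[0,0,2],[0,0,0]],[1,[0,0,0],[0,0,0]]]}}

```text
time_s: 19.15
ee_pos: [0.6291, -0.2856, 0.0336]
eef_rot: [3.141, 0.0, 1.651]
force: [0.6, 0.0, -2.0]
grip_width: 0.0353
grip_force: 30.0
```

Call:
{"method": "carry_out", "body": {"commands": [[1,[0,0,1.5],[0,0,0]],[1,[0,0,0],[0,0,0]]]}}

```text
time_s: 19.4
ee_pos: [0.629, -0.2856, 0.032]
eef_rot: [3.142, 0.0, 1.651]
force: [-0.6, -0.3, -2.0]
grip_width: 0.0356
grip_force: 30.0
```

Call:
{"method": "carry_out", "body": {"commands": [[1,[0,0,1],[0,0,0]],[1,[0,0,0],[0,0,0]]]}}

```text
time_s: 19.65
ee_pos: [0.6289, -0.2856, 0.0309]
eef_rot: [-3.141, -0.0, 1.651]
force: [-0.1, 0.5, -2.3]
grip_width: 0.0352
grip_force: 30.0
```

Call:
{"method": "carry_out", "body": {"commands": [[1,[0,0,1],[0,0,0]],[1,[0,0,0],[0,0,0]]]}}

```text
time_s: 19.9
ee_pos: [0.629, -0.2856, 0.0299]
eef_rot: [3.141, 0.0, 1.651]
force: [0.6, 0.3, -0.9]
grip_width: 0.0353
grip_force: 30.0
```

Call:
{"method": "carry_out", "body": {"commands": [[1,[0,0,0.8],[0,0,0]],[1,[0,0,0],[0,0,0]]]}}

```text
time_s: 20.15
ee_pos: [0.6292, -0.2856, 0.0297]
eef_rot: [3.141, 0.0, 1.651]
force: [-1.2, 1.7, 3.6]
grip_width: 0.0353
grip_force: 30.0
```

It touches down at the expected height with little sideways force. I'll release and back off.

Call:
{"method": "carry_out", "body": {"commands": [[0.58,[0,0,0],[0,0,0]],[0.5,[0,0,0],[0,0,0]],[0.42,[0,0,0],[0,0,0]],[0.42,[0,0,0],[0,0,0]],[0.42,[0,0,-10],[0,0,0]],[0.42,[0,0,-30],[0,0,0]],[0.42,[0,0,-50],[0,0,0]],[0.42,[0,0,-50],[0,0,0]],[0.42,[0,0,-50],[0,0,0]],[0.42,[0,0,0],[0,0,0]]], "squeeze": 10}}

```text
time_s: 21.4
ee_pos: [0.6301, -0.2862, 0.2249]
eef_rot: [3.135, 0.004, 1.651]
force: [0.9, -0.5, -0.7]
grip_width: 0.0548
grip_force: 0.0
```

```bash
python3 - <<'E'
from h import *
d=ctrl.camera("side")
a=d["img"][110:410,190:450]; cv2.imwrite("pics/s6c.png",cv2.resize(a,(520,600),interpolation=cv2.INTER_CUBIC))
for n in("sleeve_center","done1_center","done2_center","handle_center"):
    r=ctrl.place_of(n,"side"); print(n,[(np.round(x["at"],4),round(float(x["score"]),2)) for x in r[:3]])
o=ctrl.get_obs(); print(o["ee_pos"],o["grip_width"],o["force"])
E
```

```text
sleeve_center [(array([ 0.6272, -0.288 ,  0.0421]), 0.7)]
done1_center [(array([ 0.5568, -0.2881,  0.0473]), 0.93)]
done2_center [(array([ 0.4886, -0.2941,  0.0441]), 0.82)]
handle_center [(array([ 0.6262, -0.0488,  0.1479]), 0.5), (array([ 0.6304, -0.2853,  0.043 ]), 0.21)]
[ 0.62859205 -0.28540465  0.21768324] 0.05447024578373482 [-1.07330109 -0.51872633  0.49198538]
```

View pics/s6c.png

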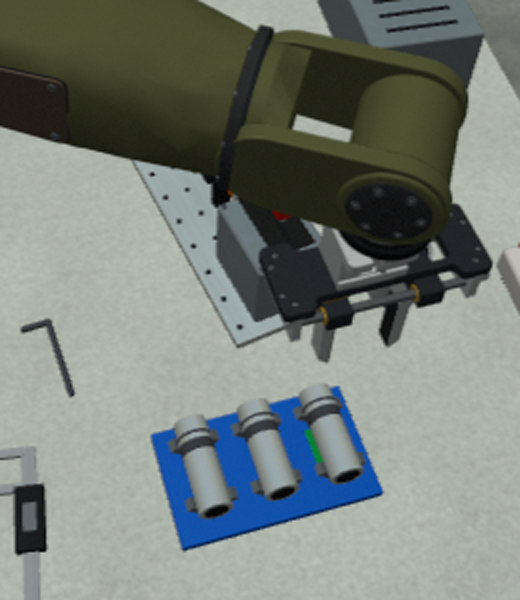

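The picture shows the sleeve seated in the lane at crop (332,435), in line with its neighbours. The handle is still back at crop (282,215).

```bash
python3 -c "
from station import ctrl
print(ctrl.hand_in())"
```

```text
the job is handed in; nothing more can be done
None
```

I hooked the tailstock back in its notch, laid the marked sleeve in the empty rack place without dropping it, and handed the job in at about 22 s; the last picture shows the handle still back and the other sleeves in place.

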